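# Park and unhitch the shoe shuttle

### The arm

A 6-joint arm with a two-finger parallel gripper is mounted at the origin on the work surface. World frame = base frame: x ahead of the robot, y to its left, z up, the work surface at z = 0. Lengths are in m, angles in rad, forces in N, time in s.
With the tool pointing down it reaches from about 0.35 to 0.975 m from the base axis. Payload 17.4 kg.
Tool frame: the origin (TCP) lies between the finger pads; the fingertips stand 19 mm ahead of it and the grasp point (between the pads) is the TCP; z points along the fingers, y is the line along which they close (so a half turn about z gives the same grasp; the last joint's range is limited). The gripper opens to 85 mm and grips with 20 to 120 N. Pads are 22 mm wide; open, the fingers measure 114 mm over their backs; the gripper's body (76 mm by 85 mm) begins 54 mm behind the grasp point. The pads swing forward as they close: fully open they stand 13 mm farther back than shut.
Start: joints at [-1.306, 0.116, 1.442, -0, 1.584, -0.038], TCP at [0.201, -0.644, 0.25] pointing down, gripper open.
Joint ranges: [-2.83, 2.83], [-0.83, 2.19], [0.07, 2.5], [-1.14, 4.28], [0.01, 3], [-2.97, 2.97]. Speed limits (rad/s): [1.89, 1.89, 2.22, 3.14, 3.14, 3.14].

### API

Orientations are given as a rotation vector (axis times angle).
In Python, from plant import status, imaging, order gives the robot as it stands. The module is installed in compiled form; this text tells all that it offers.
- The arm moves only by the tool servo_tool, never from a script. Its argument "deltas" is text: rows parted by semicolons, each of 7 numbers parted by spaces: the shift along the tool's x, y, z scaled (see below), then the turn, a rotation vector about the tool's x, y, z scaled (see below), then the finger opening in mm, from 0 to 85.4. In form: x y z wx wy wz gripper; .... A call has 1 to 12 rows; each row shifts and turns the commanded pose from where the row before left it, along the tool's axes as they then stand; what a row does not reach is not made up. The controller multiplies each number of a shift by 0.04 m and each number of a turn by 4 degrees. A row lasts 1/8 s, in which the tool goes at most 62.5 mm and 10.7 degrees, less where a joint would pass 70% of its speed; a pose out of reach is approached as far as the arm can. A call with a number of a shift or a turn outside -1 to 1 is refused whole. A call with a gripper value outside its range is refused whole. The fingers move at their own pace and stop on an object; the grip force is fixed at half the most. Time passes only in rows, so rows that do not move let the fingers close. It gives the time, the measured TCP pose, the force, the opening and the grip force at its end, in the units of the state.
- status.get_state(): the state, without advancing time (a new reading comes with each control period).
- imaging.snapshot(name): name is "side" or "top"; returns (picture, depth): 400x640x3 uint8, red, green, blue; 400x640 float32, m along the optical axis (not along the pixel's ray), 0 where there is no reading.
- imaging.calibration(name): a dict with "camera_matrix" (3x3 intrinsics, pixels), "k1" (the pictures are not rectified: a ray, as slopes to the right and down, at radius r is drawn at 1 + k1 r^2 times it, then the intrinsics apply), "origin" and "orientation" of the camera in the world. Camera axes: x right, y up, looking along -z (the intrinsics and any distortion apply to the point x, -y, -z); pixel columns grow to the right and rows downward; lengths in m; the calibration is good to about 2 mm. A picture is of the moment at which its call begins. calibration takes no time and is no camera call.
- order.finish_job(): hands the job in; it is judged then, once.
Trained networks look in the newest picture that a camera, given by its name, has taken for a name from the list of things; names that differ only in an ending like _2 or _b are one class to them, and where a whole thing is asked for, a point or a joint stands for the part that bears it (a point fixed in the world has none). Each returns a list of dicts, best first, with "conf" (0 to 1); they miss things now and then, are a little off and sometimes report something else, mostly with a low value. They report only what shows in the picture. A call takes as long as a camera call.
- imaging.cut_out(camera, thing): "pixels" (400x640 bool, what is visible of it) and "bbox" ([left, top, width, height] in pixels, round what is visible of it).
The state is a dict: "time": time; "joint_pos": joint angles; "qd": joint speeds; "joint_efforts": joint torques, N m; "ee_pos": TCP position; "ee_rot": TCP orientation; "force": force on the tool from outside, world axes, zero at the start; "wrist_torque": the same for the moment, N m; "gripper_width": opening from 0.0 (shut) to 1.0 (fully open); "gripper_force": force on a finger pad.
Only numpy, scipy, OpenCV 4.12 (cv2) and the standard library are available. Lean on these libraries where they do the work, as an engineer would, in place of code of your own. Each camera call takes 0.05 s, during which the arm holds its last target. There are 200 camera calls.

### The job

Park the shoe shuttle and unhitch it: take the long square stop bar (120 mm) out of the crate of steel stock and lay it across the track in both notched brackets behind the carriage, and let go of it. Then pull the hitch latch sideways against its spring, lift the tongue well clear above the ball and finish while holding it raised and still in the gripper, with the bar still lying in its notches. Leave the other stock in the crate and do not knock over or push about the jars, bottles, brush and block on the bench.

Things in the scene. Friction and masses are not known exactly. Their poses are not given: they have to be found in the camera images.
- bar_mid (a point): Centre of the stop bar: plain solid steel bar, square 14 x 14 mm, 120 mm long, about 0.16 kg, lying flat among other steel stock in the grey crate. x runs along its length. It is the only square bar that is 120 mm long. Its neighbours are at least 55 mm away, centre to centre.
- crate: Open grey plastic crate, fixed, 300 x 170 mm outside, 50 mm high, walls and floor 5 mm thick; origin at the centre of its underside, z up, x along the 300 mm side. The four pieces of stock lie side by side in it in any order, each roughly across it (along its y).
- short_bar: Stock to leave in the crate: square steel bar 14 x 14 mm, only 70 mm long; origin at the centre of its underside, x along its length.
- flat_bar: Stock to leave in the crate: flat steel bar 34 x 8 mm, 120 mm long; origin at the centre of its underside, x along its length.
- tee: Stock to leave in the crate: steel pipe tee, 22 mm thick, run 80 mm long, with a stubby side branch that ends 18 mm from the run's axis; origin on the underside of the run, at its middle, x along the run.
- notch (a point): Where the bar goes: midway between two U-notches, on the level of their floors, 30 mm above the table. Axes as the shuttle's. The notched aluminium brackets stand at x = -42 and +42 mm, each 10 mm thick; notches open at the top, 24 mm wide (y), 24 mm deep. The seated bar lies along x, its centre 7 mm above this point. Between the brackets (74 mm clear) nothing is higher than 18 mm above the table.
- shuttle: The fixed shuttle: base plate, two rails, carriage, ball mount and stop brackets; origin on the table under the tongue's hinge; x across the track, roughly away from the robot, y along it: ball at -175 mm, carriage 0 to 175 mm, notches at 235 mm. The carriage deck is 140 mm wide, 61 mm high; a wedge sandal stands across it (y 25 to 105 mm, x -115 to 115 mm), up to 170 mm above the table.
- hinge (a point): Middle of the tongue's hinge, at the carriage's end, 60 mm above the table, fixed. Axes as the shuttle's; the hinge turns about x, level. The tongue reaches 206 mm from here towards -y.
- ball_top (a point): Top of the hitch ball, 82 mm above the table, fixed, 175 mm from the hinge towards -y. The steel ball is 40 mm across on a thin neck; its underside is cut flat, 42 mm above the table.
- coupler (a point): Centre of the top face of the coupler, the dark steel cap at the tongue's free end that sits over the ball: 56 mm wide (x), 62 mm long, its top 92 mm above the table when down. 175 mm from the hinge. It moves with the tongue; its axes turn with it.
- tongue_angle (a joint): Tongue's angle about its hinge, rad: 0 = down on the ball, grows as it is lifted, stop at 1.0. Tongue and latch weigh about 0.6 kg, turn freely and drop by themselves when let go. With the latch in, it lifts only about 0.02 rad. From about 0.33 rad all of the coupler and latch is above the ball's top (coupler 55 mm higher).
- latch (a joint): How far the latch is pulled, m: 0 = in, its jaw under the ball; grows as it is pulled sideways, straight away from the coupler on the robot's side (the shuttle's -x), to a stop at 0.018. The ball is free from 0.0105 on. A spring pulls it back: about 3 N at the start, 8 N at 0.012, 11 N at the stop.
- latch_grip (a point): Grip point on the centre plane of the latch's upright steel plate, which rides on the tongue at the coupler's robot side: 12 mm thick (x), 26 mm wide (y), top 15 mm above this point (105 mm above the table when down), solid 50 mm below it. Gap to the coupler 32 mm when in; free on the robot's side. Axes turn with the tongue, the shuttle's when down. Strong enough to lift the tongue by.
- bottle_a: Bystander: standing white bottle, green cap, 52 mm across, 120 mm high; origin under its centre.
- jar_a: Bystander: glass jar with blue lid, 56 mm across, 70 mm high; origin under its centre.
- jar_b: Bystander: amber glass jar with yellow lid, 60 mm across, 60 mm high; origin under its centre.
- dye: Bystander: small dye bottle with black cap, 32 mm across, 65 mm high; origin under its centre.
- brush: Bystander: brush lying on the table, 170 mm long; origin near its middle.
- sanding_block: Bystander: black block 100 x 50 x 35 mm lying flat; origin under its centre.
- bar: The same stop bar; origin at the centre of its underside, 7 mm below its centre, axes as the centre's.
- tongue: The tongue with its coupler and latch: a dark steel drawbar 30 mm wide and 14 mm thick from the hinge to the coupler; origin on the hinge, axes equal to the hinge's when down.

How it is judged:
By the outcome, as a careful person would: the job done as asked, in the order asked, and still so for the second after the job is handed in, while the arm keeps its last pose, push and grip.
It also fails if it takes over 67 s, if anything falls off the work surface, if the arm or the gripper's body presses on something with over 40 N, if the wrist force passes 120 N, or if a joint passes its speed limit or range.

## Working session

There is one attempt and no reset: what is moved stays moved. The work goes in short steps, Python scripts to look and compute and a tool call to move; the robot and the scene stay as the last step left them, time stands still between calls to the robot, and variables do not carry over. Pictures are saved under pics/ and viewed, at most 10 in all, crops included, and the job is handed in when it is done.

Besides the shell and the picture viewer there is one more tool, called after "Call:" as name(argument=value, ...), one argument or row to a line, values as JSON. servo_tool: Moves the arm, as the interface text tells. Its arguments: {"type":"object","properties":{"deltas":{"type":"string"}},"required":["deltas"]}

```bash
mkdir -p pics
cat > h.py <<'E'
import numpy as np, cv2
from scipy.spatial.transform import Rotation as R
from plant import status, imaging, order
def rot(o):
    o=np.array(o,float)
    return o if o.shape==(3,3) else (R.from_rotvec(o).as_matrix() if o.size==3 else R.from_quat(o).as_matrix())
def cloud(name,depth):
    c=imaging.calibration(name); K=np.array(c["camera_matrix"],float)
    u,v=np.meshgrid(np.arange(640.),np.arange(400.))
    p=cv2.undistortPoints(np.stack([u,v],-1).reshape(-1,1,2),K,np.array([c["k1"],0,0,0.])).reshape(400,640,2)
    P=np.stack([p[...,0]*depth,-p[...,1]*depth,-depth],-1)
    W=P@rot(c["orientation"]).T+np.array(c["origin"])
    W[depth<=0]=np.nan
    return W
def proj(name,X):
    c=imaging.calibration(name); K=np.array(c["camera_matrix"],float)
    p=(np.atleast_2d(X)-np.array(c["origin"]))@rot(c["orientation"])
    s=np.stack([p[:,0]/-p[:,2],-p[:,1]/-p[:,2]],-1); s=s*(1+c["k1"]*(s**2).sum(1,keepdims=True))
    return s*[K[0,0],K[1,1]]+[K[0,2],K[1,2]]
def save(n,im): cv2.imwrite("pics/"+n,im[...,::-1])
E
python3 - <<'E'
from h import *
for n in("side","top"):
    im,d=imaging.snapshot(n); save(n+"0.png",im); np.savez(n+"0.npz",im=im,d=d)
    c=imaging.calibration(n); print(n,c, (d>0).mean())
    for t in("bar","short_bar","flat_bar","tee","crate","shuttle","latch","coupler","tongue"):
        W=cloud(n,d)
        for r in imaging.cut_out(n,t)[:2]:
            m=r["pixels"]; q=W[m]; q=q[~np.isnan(q[:,0])]
            print(t,round(r["conf"],2),r["bbox"],m.sum(),np.round(np.median(q,0),3) if len(q) else None)
print(status.get_state())
E
```

```text
side {'camera_matrix': array([[436.30063301,   0.        , 324.70744716],
       [  0.        , 436.30063301, 200.01681647],
       [  0.        ,   0.        ,   1.        ]]), 'k1': 0.0027101405583408677, 'origin': array([ 0.21869006, -0.80092569,  0.81279585]), 'orientation': array([ 0.86994975, -0.18646265, -0.34410149])} 0.9961484375
bar 0.95 [379.7, 294.7, 31.7, 41.8] 384 [ 0.591 -0.329  0.019]
short_bar 0.6 [358.2, 308.3, 16.4, 29.1] 269 [ 0.523 -0.323  0.019]
short_bar 0.6 [374.0, 201.8, 21.7, 37.7] 572 [ 0.701 -0.061  0.047]
flat_bar 0.65 [256.6, 202.9, 21.3, 29.9] 559 [0.408 0.046 0.047]
flat_bar 0.6 [326.6, 315.8, 35.8, 49.4] 764 [ 0.464 -0.342  0.013]
tee 0.71 [308.1, 337.4, 17.4, 31.1] 162 [ 0.4   -0.346  0.026]
crate 0.96 [290.4, 272.7, 149.9, 120.9] 8123 [ 0.525 -0.324  0.007]
shuttle 0.83 [274.3, 145.2, 104.7, 128.9] 7088 [0.558 0.061 0.066]
latch 0.81 [317.5, 228.2, 20.9, 30.8] 387 [ 0.506 -0.123  0.052]
latch 0.63 [382.7, 295.7, 30.1, 41.8] 391 [ 0.592 -0.321  0.019]
coupler 0.79 [317.1, 195.5, 48.7, 61.7] 1647 [ 0.558 -0.118  0.068]
coupler 0.2 [228.2, 148.5, 27.0,
[... 1166 characters left out ...]
.0, 'joint_pos': array([-1.30577929e+00,  1.15986949e-01,  1.44159808e+00,  9.60618323e-06,
        1.58403365e+00, -3.77713564e-02]), 'qd': array([-7.91484081e-04,  2.69190339e-03,  3.65495647e-04,  1.17413893e-03,
       -4.25342193e-05, -3.86676259e-04]), 'joint_efforts': array([ 2.01925635e-03, -7.31754756e+01, -6.32647133e+01,  1.25462780e-04,
        4.62229164e-04, -3.34239900e-06]), 'ee_pos': array([ 0.20128479, -0.64428553,  0.25031313]), 'ee_rot': array([-3.10563173e+00, -4.73800232e-01, -1.03557446e-05]), 'force': array([-0.27969386,  0.17309061,  0.10687176]), 'wrist_torque': array([ 0.00898079, -0.02590349,  0.0015086 ]), 'gripper_force': 0.0, 'gripper_width': 0.999346071169876}
```

View pics/top0.png

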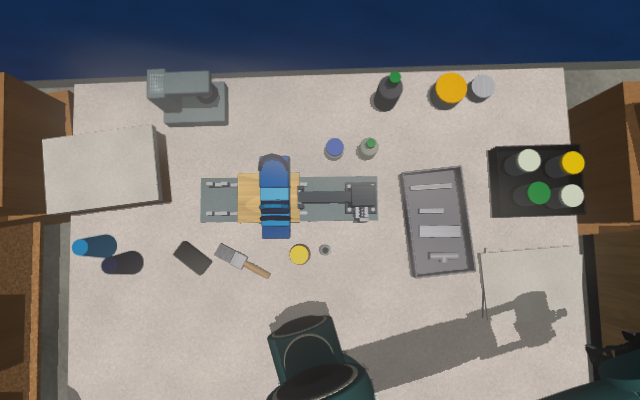

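View pics/side0.png

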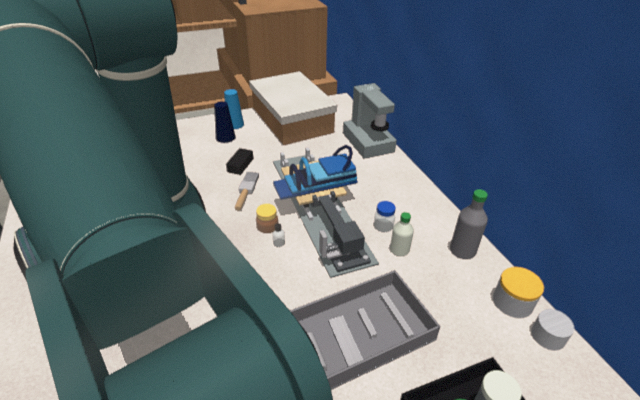

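Top view: bar at about (431,187) in the crate. The shuttle runs along the image row near 200, with the brackets at about (217,184) and (217,214), the coupler at (360,198) and the latch plate at (362,212). Next I'll get precise geometry.

Run:
```python
from h import *
for n in("side","top"):
    z=np.load(n+"0.npz"); im,d=z["im"],z["d"]; W=cloud(n,d)
    def blob(lab,x0,x1,y0,y1,z0,z1,k=6):
        m=((W[...,0]>x0)&(W[...,0]<x1)&(W[...,1]>y0)&(W[...,1]<y1)&(W[...,2]>z0)&(W[...,2]<z1)).astype(np.uint8)
        nn,l,st,_=cv2.connectedComponentsWithStats(m,connectivity=8)
        for i in range(1,nn):
            if st[i,4]<k: continue
            q=W[l==i]; r=cv2.minAreaRect((q[:,:2]*1000).astype(np.float32))
            print(n,lab,st[i].tolist(),"rect mm",np.round(r[0],1),np.round(r[1],1),round(r[2],1),"z",np.round(np.percentile(q[:,2],[5,50,95]),3))
    blob("bar",.56,.63,-.40,-.25,.012,.03)
    blob("bracket",.45,.70,.20,.36,.035,.065)
    blob("latchtop",.45,.55,-.2,-.05,.096,.115,3)
    blob("coupler",.45,.65,-.2,-.05,.086,.096)
    blob("plate",.40,.70,-.25,.45,.002,.03,100)
    blob("crate",.3,.75,-.5,-.15,.045,.056,50)
    blob("bystanders",.3,.8,-.2,.5,.03,.2,60)
for n in("bottle","jar","dye","brush","sanding_block"):
    W=cloud("top",np.load("top0.npz")["d"])
    for r in imaging.cut_out("top",n)[:3]:
        q=W[r["pixels"]]; print(n,round(r["conf"],2),r["bbox"],np.round(np.nanmedian(q,0),3))
im=np.load("top0.npz")["im"]
save("c1.png",cv2.resize(im[150:260,190:390],None,fx=4,fy=4,interpolation=cv2.INTER_CUBIC))
```

```text
side bar [380, 292, 34, 46, 365] rect mm [ 594.3 -323.3] [ 16.2 121.3] 2.4 z [0.014 0.019 0.022]
side bracket [305, 148, 13, 16, 79] rect mm [608.1 275.1] [102.9  27.5] 86.9 z [0.036 0.051 0.062]
side bracket [280, 153, 9, 22, 112] rect mm [525.2 260.5] [124.9  23.1] 75.1 z [0.04  0.055 0.062]
side bracket [296, 165, 3, 5, 11] rect mm [552.4 220.3] [21.6  6. ] 71.3 z [0.06  0.061 0.064]
side bracket [303, 165, 2, 4, 7] rect mm [572.  217.8] [16.8  3. ] 70.5 z [0.059 0.06  0.062]
side latchtop [319, 230, 8, 10, 54] rect mm [ 501.1 -116.7] [27.3 11.3] 86.1 z [0.098 0.104 0.106]
side coupler [333, 221, 32, 24, 457] rect mm [ 567.7 -117.7] [57.3 66. ] 0.0 z [0.088 0.092 0.094]
side coupler [319, 234, 8, 9, 22] rect mm [ 497.1 -118.8] [ 9.2 25. ] 22.0 z [0.087 0.09  0.096]
side plate [282, 133, 33, 14, 189] rect mm [631.9 440. ] [116.7  19.3] 0.9 z [0.003 0.015 0.028]
side plate [241, 152, 14, 24, 100] rect mm [435.7 366.7] [121.3  11. ] 56.6 z [0.003 0.016 0.028]
side plate [285, 154, 25, 13, 117] rect mm [587.1 323.6] [66.6 87.9] 5.1 z [0.003 0.006 0.027]
side plate [271, 159, 13, 21, 1
[... 3528 characters left out ...]
[173, 241, 37, 35, 612] rect mm [409.1 372.1] [99.8 50.3] 51.0 z [0.031 0.035 0.039]
top bystanders [290, 244, 20, 21, 325] rect mm [412.2  62.9] [56.1 53.5] 42.6 z [0.032 0.06  0.064]
top bystanders [320, 245, 11, 11, 96] rect mm [420.6 -10.1] [28.2 28.3] 88.6 z [0.036 0.044 0.067]
bottle 0.89 [357.7, 140.0, 23.5, 18.5] [ 0.698 -0.137  0.083]
jar 0.87 [326.1, 138.0, 17.4, 24.6] [ 0.703 -0.046  0.069]
jar 0.59 [289.4, 245.8, 20.9, 16.8] [0.412 0.06  0.06 ]
jar 0.49 [200.7, 151.3, 176.0, 90.3] [0.568 0.101 0.061]
dye 0.47 [319.1, 247.8, 11.4, 10.2] [ 0.422 -0.01   0.045]
brush 0.69 [214.7, 245.6, 55.9, 32.5] [0.4   0.244 0.018]
sanding_block 0.68 [173.0, 241.1, 34.5, 32.9] [0.411 0.368 0.035]
```

View pics/c1.png

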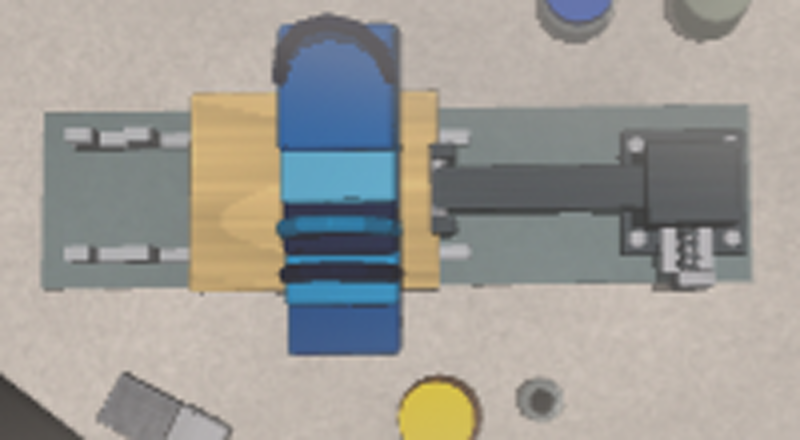

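The top view gives a notch centre of about (576, 292) mm, coupler (568, −118), latch (502, −117) and shuttle yaw −1.06°. These agree with the sizes given: 410 mm between notch and ball, 84 mm between brackets. Bar centre is (594, −322.5), axis at about 92°. Next is a planner that prints the rows.

```bash
cat > plan.py <<'E'
import sys
from h import *
def down(yaw,tilt=0):
    """tool y at angle yaw (deg), z down; tilt deg turns it about shuttle -x"""
    a=np.radians(yaw); y=np.array([np.cos(a),np.sin(a),0]); z=np.array([0,0,-1.]); M=np.c_[np.cross(y,z),y,z]
    return R.from_rotvec(np.radians(-tilt)*np.array([.99983,-.0185,0])).as_matrix()@M
def plan(p1,R1,n,g,p0=None,R0=None):
    s=status.get_state()
    p0=np.array(s["ee_pos"]) if p0 is None else p0; R0=rot(s["ee_rot"]) if R0 is None else R0
    w=R.from_matrix(R0.T@R1).as_rotvec(); dp=(np.array(p1)-p0)/n; Rk=R0; out=[]
    for k in range(n):
        out.append("%.2f %.2f %.2f %.2f %.2f %.2f %g"%(*(Rk.T@dp/.04),*(np.degrees(w)/n/4),g)); Rk=Rk@R.from_rotvec(w/n).as_matrix()
    for i in range(0,n,12): print("; ".join(out[i:i+12]).replace("-0.00","0"),"\n")
E
python3 -c "
from plan import *
plan([.594,-.3225,.2],down(2),20,40)"
```

```text
0.59 -0.24 0.06 0.00 0.00 -0.93 40; 0.60 -0.20 0.06 0.00 0.00 -0.93 40; 0.61 -0.16 0.06 0.00 0.00 -0.93 40; 0.62 -0.12 0.06 0.00 0.00 -0.93 40; 0.63 -0.08 0.06 0.00 0.00 -0.93 40; 0.63 -0.04 0.06 0.00 0.00 -0.93 40; 0.63 0.00 0.06 0.00 0.00 -0.93 40; 0.63 0.05 0.06 0.00 0.00 -0.93 40; 0.63 0.09 0.06 0.00 0.00 -0.93 40; 0.62 0.13 0.06 0.00 0.00 -0.93 40; 0.61 0.17 0.06 0.00 0.00 -0.93 40; 0.60 0.21 0.06 0.00 0.00 -0.93 40 

0.59 0.25 0.06 0.00 0.00 -0.93 40; 0.57 0.28 0.06 0.00 0.00 -0.93 40; 0.55 0.32 0.06 0.00 0.00 -0.93 40; 0.53 0.35 0.06 0.00 0.00 -0.93 40; 0.50 0.39 0.06 0.00 0.00 -0.93 40; 0.48 0.42 0.06 0.00 0.00 -0.93 40; 0.45 0.45 0.06 0.00 0.00 -0.93 40; 0.42 0.48 0.06 0.00 0.00 -0.93 40
```

Call:
servo_tool(
  deltas="0.59 -0.24 0.05 0 0 -0.93 40; 0.6 -0.2 0.05 0 0 -0.93 40; 0.61 -0.16 0.05 0 0 -0.93 40; 0.62 -0.12 0.05 0 0 -0.93 40; 0.63 -0.08 0.05 0 0 -0.93 40; 0.63 -0.04 0.05 0 0 -0.93 40; 0.63 0 0.05 0 0 -0.93 40; 0.63 0.05 0.05 0 0 -0.93 40; 0.63 0.09 0.05 0 0 -0.93 40; 0.62 0.13 0.05 0 0 -0.93 40; 0.61 0.17 0.05 0 0 -0.93 40; 0.6 0.21 0.05 0 0 -0.93 40",
)

```text
time: 2.75
ee_pos: [0.4378, -0.4503, 0.2262]
ee_rot: [2.689, 1.624, 0.0]
force: [0.1, 0.0, 0.6]
gripper_width: 0.468
gripper_force: 0.0
```

Call:
servo_tool(
  deltas="0.59 0.25 0.1 0 0 -0.93 40; 0.57 0.28 0.1 0 0 -0.93 40; 0.55 0.32 0.1 0 0 -0.93 40; 0.53 0.35 0.1 0 0 -0.93 40; 0.5 0.39 0.1 0 0 -0.93 40; 0.48 0.42 0.1 0 0 -0.93 40; 0.45 0.45 0.1 0 0 -0.93 40; 0.42 0.48 0.1 0 0 -0.93 40; 0 0 0 0 0 0 40",
)

```text
time: 3.88
ee_pos: [0.5955, -0.3212, 0.1936]
ee_rot: [-2.182, -2.259, 0.0]
force: [-0.6, -0.7, 0.4]
gripper_width: 0.466
gripper_force: 0.0
```

Run:
```python
from plan import *
s=status.get_state();print(s["time"],s["ee_pos"],s["gripper_width"],s["force"])
for n in("side","top"):
    im,d=imaging.snapshot(n); W=cloud(n,d)
    m=(W[...,0]>.56)&(W[...,0]<.63)&(W[...,1]>-.39)&(W[...,1]<-.26)&(W[...,2]>.012)&(W[...,2]<.03)
    q=W[m]; print(n,m.sum(),cv2.minAreaRect((q[:,:2]*1000).astype(np.float32)) if m.sum()>5 else 0)
    if n=="side": save("s1.png",cv2.resize(im[200:400,250:550],None,fx=2.5,fy=2.5))
plan([.594,-.3225,.06],down(2),6,34)
```

```text
3.875 [ 0.5955145  -0.32116989  0.19363329] 0.4662408500120821 [-0.57575092 -0.66137196  0.43930955]
side 366 ((594.1115112304688, -322.24566650390625), (16.041881561279297, 122.06889343261719), 1.9140865802764893)
top 110 ((593.3231811523438, -294.915771484375), (14.618932723999023, 63.9571533203125), 1.8029197454452515)
0.00 0 0.56 0 0.00 -0.01 34; 0.00 0 0.56 0 0.00 -0.01 34; 0.00 0 0.56 0 0.00 -0.01 34; 0.00 0 0.56 0 0.00 -0.01 34; 0.00 0 0.56 0 0.00 -0.01 34; 0.00 0 0.56 0 0.00 -0.01 34
```

View pics/s1.png

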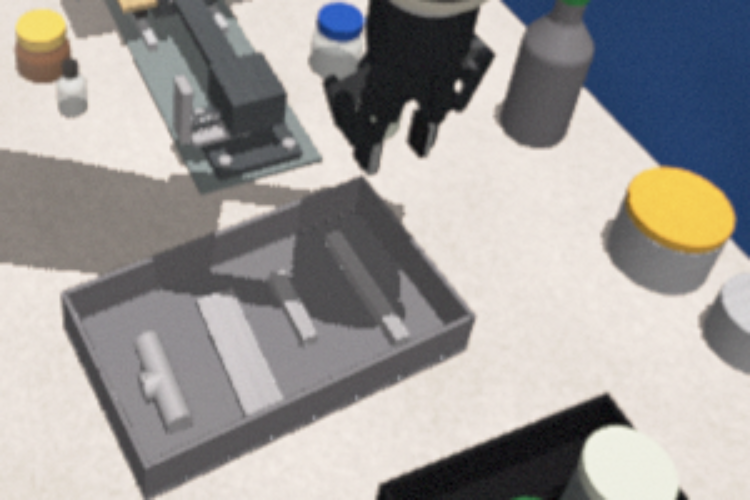

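The picture shows the gripper above the bar, which lies at about (370,285) in the crop; the fingers are well aligned. Descend and grip.

Call:
servo_tool(
  deltas="-0.03 -0.04 0.6 0 0 0 34; 0 0 0.6 0 0 0 34; 0 0 0.6 0 0 0 34; 0 0 0.6 0 0 0 34; 0 0 0.6 0 0 0 34; 0 0 0.6 0 0 0 34; 0 0 0.3 0 0 0 34; 0 0 0.2 0 0 0 34; 0 0 0.07 0 0 0 34; 0 0 0 0 0 0 34; 0 0 0 0 0 0 10; 0 0 0 0 0 0 10",
)

```text
time: 5.48
ee_pos: [0.593, -0.3242, 0.0285]
ee_rot: [2.186, 2.254, 0.001]
force: [-0.4, 1.1, 5.8]
gripper_width: 0.136
gripper_force: 59.6
```

Call:
servo_tool(
  deltas="0 0 0 0 0 0 5; 0 0 0 0 0 0 5; 0 0 0 0 0 0 5; 0 0 -0.2 0 0 0 5; 0 0 -0.3 0 0 0 5; 0 0 -0.5 0 0 0 5",
)

```text
time: 6.22
ee_pos: [0.5924, -0.3239, 0.0682]
ee_rot: [-2.187, -2.254, 0.0]
force: [0.3, -1.3, -0.6]
gripper_width: 0.138
gripper_force: 58.8
```

Call:
servo_tool(
  deltas="0 0 -0.7 0 0 0 5; 0 0 -0.7 0 0 0 5; 0 0 -0.7 0 0 0 5; 0 0 -0.7 0 0 0 5; 0 0 -0.7 0 0 0 5; 0 0 -0.7 0 0 0 5; 0 0 -0.6 0 0 0 5; 0 0 -0.3 0 0 0 5; 0 0 0 0 0 0 5",
)

```text
time: 7.35
ee_pos: [0.5927, -0.3241, 0.2726]
ee_rot: [2.186, 2.254, 0.001]
force: [1.1, -0.1, -2.3]
gripper_width: 0.141
gripper_force: 58.8
```

Run:
```python
from plan import *
s=status.get_state();print(s["time"],s["ee_pos"],s["gripper_width"],s["force"])
im,d=imaging.snapshot("side"); W=cloud("side",d)
for r in imaging.cut_out("side","bar")[:3]:
    q=W[r["pixels"]];q=q[~np.isnan(q[:,0])]
    print(r["conf"],r["bbox"],np.median(q,0)); T=(q-s["ee_pos"])@rot(s["ee_rot"]); print(np.round(np.percentile(T,[3,50,97],axis=0),4), np.polyfit(T[:,0],T[:,2],1),np.polyfit(T[:,0],T[:,1],1))
u,v=proj("side",s["ee_pos"])[0].astype(int);print(u,v)
v=max(v,80);u=min(u,540);save("s2.png",cv2.resize(im[v-80:v+80,u-100:u+100],None,fx=3,fy=3))
plan([.576,.2915,.27],down(88.9),26,5)
```

```text
7.35 [ 0.59271019 -0.32411446  0.27259646] 0.140505570535343 [ 1.06359361 -0.07570561 -2.31358349]
0.56 [408.8, 234.9, 23.5, 23.5] [ 0.58969425 -0.36057659  0.26274246]
[[-0.0585 -0.008   0.0077]
 [-0.0362 -0.0038  0.0099]
 [-0.0105  0.0053  0.0206]] [0.84912824 0.043188  ] [0.53698205 0.01695473]
412 228
0.59 0.00 0.00 0 0 -0.84 5; 0.59 0.04 0.00 0 0 -0.84 5; 0.59 0.07 0.00 0 0 -0.84 5; 0.58 0.11 0.00 0 0 -0.84 5; 0.58 0.14 0.00 0 0 -0.84 5; 0.57 0.17 0.00 0 0 -0.84 5; 0.56 0.21 0.00 0 0 -0.84 5; 0.54 0.24 0.00 0 0 -0.84 5; 0.53 0.27 0.00 0 0 -0.84 5; 0.51 0.30 0.00 0 0 -0.84 5; 0.49 0.33 0.00 0 0 -0.84 5; 0.47 0.36 0.00 0 0 -0.84 5 

0.45 0.38 0.00 0 0 -0.84 5; 0.43 0.41 0.00 0 0 -0.84 5; 0.40 0.43 0.00 0 0 -0.84 5; 0.38 0.46 0.00 0 0 -0.84 5; 0.35 0.48 0.00 0 0 -0.84 5; 0.32 0.50 0.00 0 0 -0.84 5; 0.29 0.52 0.00 0 0 -0.84 5; 0.26 0.53 0.00 0 0 -0.84 5; 0.23 0.55 0.00 0 0 -0.84 5; 0.20 0.56 0.00 0 0 -0.84 5; 0.16 0.57 0.00 0 0 -0.84 5; 0.13 0.58 0.00 0 0 -0.84 5 

0.10 0.58 0.00 0 0 -0.84 5; 0.06 0.59 0.00 0 0 -0.84 5
```

View pics/s2.png

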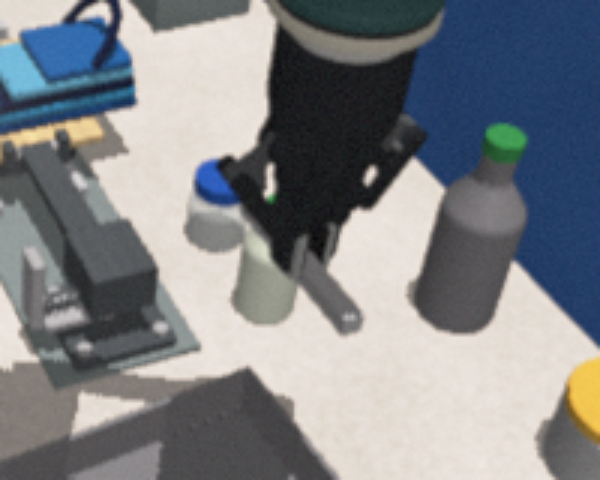

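The picture shows the bar held level between the fingers, with its near end at crop pixel (350,320). Carry it to above the notches.

Call:
servo_tool(
  deltas="0.59 0 0 0 0 -0.84 5; 0.59 0.04 0 0 0 -0.84 5; 0.59 0.07 0 0 0 -0.84 5; 0.58 0.11 0 0 0 -0.84 5; 0.58 0.14 0 0 0 -0.84 5; 0.57 0.17 0 0 0 -0.84 5; 0.56 0.21 0 0 0 -0.84 5; 0.54 0.24 0 0 0 -0.84 5; 0.53 0.27 0 0 0 -0.84 5; 0.51 0.3 0 0 0 -0.84 5; 0.49 0.33 0 0 0 -0.84 5; 0.47 0.36 0 0 0 -0.84 5",
)

```text
time: 8.95
ee_pos: [0.5851, -0.038, 0.2715]
ee_rot: [1.27, 2.873, 0.0]
force: [1.3, 0.4, -1.5]
gripper_width: 0.14
gripper_force: 58.8
```

Call:
servo_tool(
  deltas="0.45 0.38 0 0 0 -0.84 5; 0.43 0.41 0 0 0 -0.84 5; 0.4 0.43 0 0 0 -0.84 5; 0.38 0.46 0 0 0 -0.84 5; 0.35 0.48 0 0 0 -0.84 5; 0.32 0.5 0 0 0 -0.84 5; 0.29 0.52 0 0 0 -0.84 5; 0.26 0.53 0 0 0 -0.84 5; 0.23 0.55 0 0 0 -0.84 5; 0.2 0.56 0 0 0 -0.84 5; 0.16 0.57 0 0 0 -0.84 5; 0.13 0.58 0 0 0 -0.84 5",
)

```text
time: 10.45
ee_pos: [0.5768, 0.2466, 0.2715]
ee_rot: [0.202, 3.135, 0.0]
force: [0.2, 0.4, -1.7]
gripper_width: 0.14
gripper_force: 58.8
```

Call:
servo_tool(
  deltas="0.1 0.58 0 0 0 -0.84 5; 0.06 0.59 0 0 0 -0.84 5; 0 0 0 0 0 0 5; 0 0 0 0 0 0 5",
)

```text
time: 10.95
ee_pos: [0.5755, 0.2924, 0.2714]
ee_rot: [-0.024, -3.141, 0.0]
force: [0.3, -0.1, -2.1]
gripper_width: 0.141
gripper_force: 58.8
```

Run:
```python
from plan import *
s=status.get_state();print(s["time"],s["ee_pos"],s["gripper_width"],s["force"])
for n in("side","top"):
    im,d=imaging.snapshot(n); W=cloud(n,d)
    T=(W-s["ee_pos"])@rot(s["ee_rot"])
    for a in (-1,1):
        m=(abs(T[...,1])<.012)&(a*T[...,0]>.025)&(a*T[...,0]<.07)&(T[...,2]>-.01)&(T[...,2]<.04)
        if m.sum()>4: print(n,a,m.sum(),np.round(np.percentile(T[m],[3,50,97],axis=0),4).tolist(),np.round(W[m].mean(0),4))
plan([.576,.2915,.09],down(88.9),8,5)
```

```text
10.95 [0.57549963 0.29236721 0.27139106] 0.14084005352812487 [ 0.25623551 -0.11332742 -2.09336006]
side -1 76 [[-0.0556, -0.0103, 0.0062], [-0.04, -0.0061, 0.0121], [-0.0271, 0.0053, 0.0223]] [0.6161 0.2868 0.2587]
side 1 95 [[0.026, -0.0104, 0.0055], [0.0437, -0.0058, 0.0118], [0.0626, 0.0031, 0.0207]] [0.531  0.288  0.2592]
top -1 60 [[-0.0568, -0.009, 0.007], [-0.0472, -0.006, 0.0102], [-0.0291, 0.0026, 0.018]] [0.6207 0.2865 0.2603]
0 0 0.57 0 0.00 0.01 5; 0 0 0.57 0 0.00 0.01 5; 0 0 0.57 0 0.00 0.01 5; 0 0 0.57 0 0.00 0.01 5; 0 0 0.57 0 0.00 0.01 5; 0 0 0.57 0 0.00 0.01 5; 0 0 0.57 0 0.00 0.01 5; 0 0 0.57 0 0.00 0.01 5
```

Call:
servo_tool(
  deltas="0 0.05 0.6 0 0 0 5; 0 0 0.6 0 0 0 5; 0 0 0.6 0 0 0 5; 0 0 0.6 0 0 0 5; 0 0 0.6 0 0 0 5; 0 0 0.6 0 0 0 5; 0 0 0.5 0 0 0 5; 0 0 0.3 0 0 0 5; 0 0 0.13 0 0 0 5; 0 0 0 0 0 0 5",
)

```text
time: 12.3
ee_pos: [0.5757, 0.2943, 0.0906]
ee_rot: [0.024, 3.141, 0.0]
force: [-0.0, 0.8, -1.3]
gripper_width: 0.14
gripper_force: 58.8
```

Run:
```python
from plan import *
s=status.get_state();print(s["time"],s["ee_pos"],s["ee_rot"],s["force"])
for n in("side","top"):
    im,d=imaging.snapshot(n); W=cloud(n,d)
    if n=="top": save("t3.png",cv2.resize(im[165:235,180:260],None,fx=9,fy=8,interpolation=cv2.INTER_CUBIC))
    for x0,x1 in ((.5,.545),(.6,.645)):
        m=(W[...,0]>x0)&(W[...,0]<x1)&(W[...,1]>.26)&(W[...,1]<.33)&(W[...,2]>.062)&(W[...,2]<.1)
        if m.sum()>4: print(n,"bar",m.sum(),np.round(np.percentile(W[m],[3,50,97],axis=0),4).tolist())
        m=(W[...,0]>x0)&(W[...,0]<x1)&(W[...,1]>.25)&(W[...,1]<.335)&(W[...,2]>.045)&(W[...,2]<.059)
        if m.sum()>4: print(n,"brk",m.sum(),np.round(np.percentile(W[m],[3,50,97],axis=0),4).tolist())
```

```text
12.3 [0.57565799 0.29433627 0.09057431] [2.44329072e-02 3.14122467e+00 2.19323262e-04] [-0.03575911  0.82257257 -1.28273692]
side bar 65 [[0.5125, 0.2839, 0.0684], [0.5278, 0.2882, 0.0789], [0.5435, 0.2994, 0.0831]]
side brk 36 [[0.5277, 0.2611, 0.0454], [0.5331, 0.2742, 0.0516], [0.5383, 0.3085, 0.0558]]
side bar 59 [[0.6015, 0.2817, 0.0683], [0.6156, 0.2865, 0.0789], [0.6309, 0.2974, 0.0832]]
side brk 30 [[0.6112, 0.2606, 0.0458], [0.6157, 0.2722, 0.0524], [0.6214, 0.3048, 0.0569]]
top brk 7 [[0.5311, 0.3163, 0.0503], [0.5342, 0.3197, 0.053], [0.5369, 0.323, 0.0574]]
top brk 27 [[0.6124, 0.2618, 0.0486], [0.6154, 0.2706, 0.0526], [0.6207, 0.279, 0.0562]]
```

View pics/t3.png

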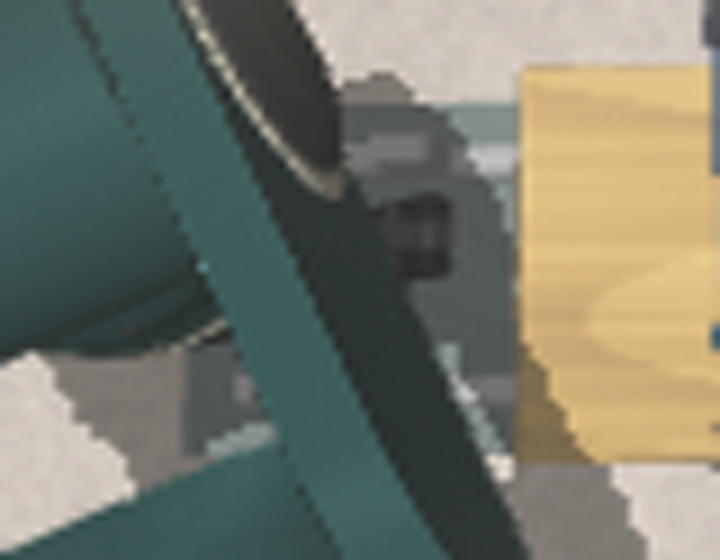

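The arm hides the notches in the top view, where the near bracket shows at about (400,150). The side depth puts the bar about 1.5 mm short in y and within 0.3° of the shuttle's yaw. I'll correct that while lowering.

Call:
servo_tool(
  deltas="0 0.04 0 0 0 0 5; 0 0 0.2 0 0 0 5; 0 0 0.2 0 0 0 5; 0 0 0.2 0 0 0 5; 0 0 0.15 0 0 0 5; 0 0 0.1 0 0 0 5; 0 0 0.05 0 0 0 5; 0 0 0 0 0 0 5; 0 0 0 0 0 0 5",
)

```text
time: 13.52
ee_pos: [0.5756, 0.2959, 0.0546]
ee_rot: [0.024, 3.141, 0.0]
force: [-0.2, 0.3, -2.0]
gripper_width: 0.138
gripper_force: 58.8
```

Run:
```python
from plan import *
s=status.get_state();print(s["time"],s["ee_pos"],s["force"],s["gripper_width"])
im,d=imaging.snapshot("side"); W=cloud("side",d)
for x0,x1 in ((.505,.527),(.543,.555),(.596,.608),(.624,.65)):
        m=(W[...,0]>x0)&(W[...,0]<x1)&(W[...,1]>.25)&(W[...,1]<.33)&(W[...,2]>.025)&(W[...,2]<.07)
        if m.sum()>4: print("bar",m.sum(),np.round(np.percentile(W[m],[3,50,97],axis=0),4).tolist())
```

```text
13.525 [0.57564566 0.29593942 0.0545745 ] [-0.21408723  0.28966225 -1.98210436] 0.13780527599036693
bar 33 [[0.5121, 0.2851, 0.0332], [0.5185, 0.2899, 0.0421], [0.5266, 0.3006, 0.0467]]
bar 20 [[0.5443, 0.2853, 0.0329], [0.5496, 0.2901, 0.0431], [0.5545, 0.2997, 0.0467]]
bar 18 [[0.5975, 0.284, 0.0343], [0.6033, 0.2902, 0.0446], [0.6077, 0.301, 0.0471]]
bar 8 [[0.6244, 0.2861, 0.038], [0.6301, 0.2871, 0.0453], [0.6318, 0.2968, 0.0491]]
```

Call:
servo_tool(
  deltas="0 0 0.03 0 0 0 5; 0 0 0.02 0 0 0 5; 0 0 0 0 0 0 5; 0 0 0 0 0 0 26; 0 0 0 0 0 0 32; 0 0 0 0 0 0 32; 0 0 0 0 0 0 32; 0 0 -0.2 0 0 0 32; 0 0 -0.4 0 0 0 32; 0 0 -0.6 0 0 0 32; 0 0 -0.7 0 0 0 32; 0 0 -0.7 0 0 0 32",
)

```text
time: 15.08
ee_pos: [0.5756, 0.2959, 0.1586]
ee_rot: [0.024, 3.141, 0.001]
force: [0.5, -0.1, 0.2]
gripper_width: 0.374
gripper_force: 0.0
```

Call:
servo_tool(
  deltas="0 0 -0.7 0 0 0 32; 0 0 -0.7 0 0 0 32; 0 0 -0.7 0 0 0 32; 0 0 -0.6 0 0 0 32; 0 0 -0.3 0 0 0 32; 0 0 0 0 0 0 32",
)

```text
time: 15.82
ee_pos: [0.5756, 0.2959, 0.2773]
ee_rot: [0.024, 3.14, 0.001]
force: [-0.5, 0.8, -0.9]
gripper_width: 0.376
gripper_force: 0.0
```

Run:
```python
from plan import *
s=status.get_state();print(s["time"],s["ee_pos"],s["force"],s["gripper_width"])
im,d=imaging.snapshot("side"); W=cloud("side",d); save("s4.png",cv2.resize(im[130:210,250:350],None,fx=7,fy=7,interpolation=cv2.INTER_CUBIC))
for x0,x1 in ((.505,.527),(.543,.555),(.57,.58),(.596,.608),(.624,.65)):
        m=(W[...,0]>x0)&(W[...,0]<x1)&(W[...,1]>.25)&(W[...,1]<.33)&(W[...,2]>.025)&(W[...,2]<.07)
        if m.sum()>4: print("bar",m.sum(),np.round(np.percentile(W[m],[3,50,97],axis=0),4).tolist())
plan([.5022,-.1168,.27],down(-1.06),25,28)
```

```text
15.825 [0.57562658 0.29591314 0.27733576] [-0.45296604  0.76306437 -0.90863212] 0.37580242440911144
bar 31 [[0.5116, 0.2846, 0.0324], [0.519, 0.2903, 0.0403], [0.5261, 0.3012, 0.0453]]
bar 21 [[0.5442, 0.2865, 0.0314], [0.5497, 0.2916, 0.0415], [0.5545, 0.3015, 0.0463]]
bar 19 [[0.5703, 0.2822, 0.0326], [0.575, 0.2892, 0.0431], [0.5796, 0.2986, 0.0455]]
bar 15 [[0.5975, 0.2849, 0.0346], [0.6028, 0.2895, 0.0428], [0.6078, 0.3029, 0.0454]]
bar 7 [[0.6253, 0.2874, 0.0333], [0.6311, 0.2887, 0.044], [0.6322, 0.2956, 0.0456]]
0.07 -0.41 0.01 0 0 0.90 28; 0.04 -0.42 0.01 0 0 0.90 28; 0.01 -0.42 0.01 0 0 0.90 28; -0.01 -0.42 0.01 0 0 0.90 28; -0.04 -0.42 0.01 0 0 0.90 28; -0.06 -0.41 0.01 0 0 0.90 28; -0.09 -0.41 0.01 0 0 0.90 28; -0.12 -0.40 0.01 0 0 0.90 28; -0.14 -0.39 0.01 0 0 0.90 28; -0.17 -0.38 0.01 0 0 0.90 28; -0.19 -0.37 0.01 0 0 0.90 28; -0.21 -0.36 0.01 0 0 0.90 28 

-0.23 -0.35 0.01 0 0 0.90 28; -0.26 -0.33 0.01 0 0 0.90 28; -0.28 -0.31 0.01 0 0 0.90 28; -0.30 -0.30 0.01 0 0 0.90 28; -0.31 -0.28 0.01 0 0 0.90 28; -0.33 -0.26 0.01 0 0 0.90 28; -0.35 -0.24 0.01 0 0 0.90 28; -0.36 -0.21 0.01 0 0 0.90 28; -0.37 -0.19 0.01 0 0 0.90 28; -0.38 -0.17 0.01 0 0 0.90 28; -0.39 -0.14 0.01 0 0 0.90 28; -0.40 -0.12 0.01 0 0 0.90 28 

-0.41 -0.09 0.01 0 0 0.90 28
```

View pics/s4.png

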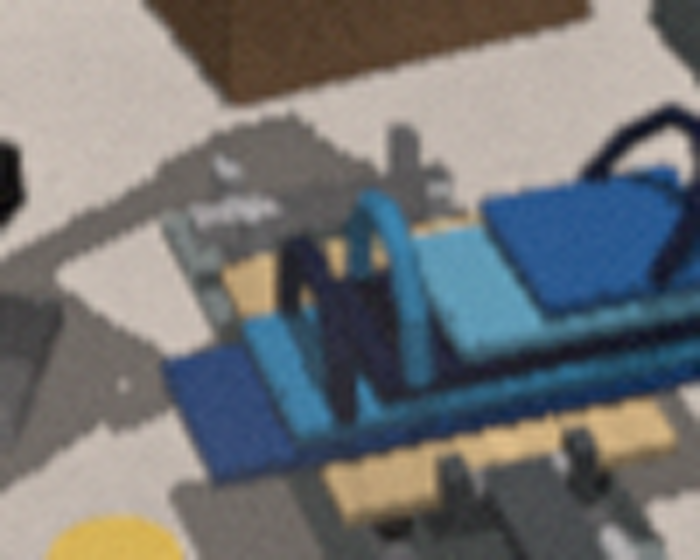

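Bar is seated: its top is level at about 45 mm over its length, and the picture shows it across both brackets at about (235,210) to (430,190). On to the latch.

Call:
servo_tool(
  deltas="0.07 -0.41 0 0 0 0.9 28; 0.04 -0.42 0 0 0 0.9 28; 0.01 -0.42 0 0 0 0.9 28; -0.01 -0.42 0 0 0 0.9 28; -0.04 -0.42 0 0 0 0.9 28; -0.06 -0.41 0 0 0 0.9 28; -0.09 -0.41 0 0 0 0.9 28; -0.12 -0.4 0 0 0 0.9 28; -0.14 -0.39 0 0 0 0.9 28; -0.17 -0.38 0 0 0 0.9 28; -0.19 -0.37 0 0 0 0.9 28; -0.21 -0.36 0 0 0 0.9 28",
)

```text
time: 17.38
ee_pos: [0.5407, 0.0972, 0.2763]
ee_rot: [1.185, 2.909, 0.0]
force: [0.6, 0.1, -0.2]
gripper_width: 0.329
gripper_force: 0.0
```

Call:
servo_tool(
  deltas="-0.23 -0.35 0 0 0 0.9 28; -0.26 -0.33 0 0 0 0.9 28; -0.28 -0.31 0 0 0 0.9 28; -0.3 -0.3 0 0 0 0.9 28; -0.31 -0.28 0 0 0 0.9 28; -0.33 -0.26 0 0 0 0.9 28; -0.35 -0.24 0 0 0 0.9 28; -0.36 -0.21 0 0 0 0.9 28; -0.37 -0.19 0 0 0 0.9 28; -0.38 -0.17 0 0 0 0.9 28; -0.39 -0.14 0 0 0 0.9 28; -0.4 -0.12 0 0 0 0.9 28",
)

```text
time: 18.88
ee_pos: [0.5056, -0.1007, 0.2763]
ee_rot: [2.173, 2.269, 0.0]
force: [-0.9, -0.3, -0.4]
gripper_width: 0.332
gripper_force: 0.0
```

Call:
servo_tool(
  deltas="-0.41 -0.09 0 0 0 0.9 26; 0 0 0 0 0 0 26; 0 0 0 0 0 0 26",
)

```text
time: 19.25
ee_pos: [0.503, -0.116, 0.2763]
ee_rot: [-2.238, -2.204, -0.0]
force: [0.5, 0.2, -0.8]
gripper_width: 0.303
gripper_force: 0.0
```

Run:
```python
from plan import *
s=status.get_state();print(s["time"],s["ee_pos"],s["ee_rot"],s["force"],s["gripper_width"])
im,d=imaging.snapshot("side"); W=cloud("side",d)
m=(W[...,0]>.48)&(W[...,0]<.53)&(W[...,1]>-.15)&(W[...,1]<-.08)&(W[...,2]>.098)&(W[...,2]<.112)
print(m.sum(),np.round(np.percentile(W[m],[3,50,97],axis=0),4).tolist())
plan([.5022,-.1168,.14],down(-1.06),5,26)
```

```text
19.25 [ 0.50298541 -0.11604299  0.27628558] [-2.23821568e+00 -2.20428993e+00 -1.83715517e-04] [ 0.54973892  0.21035076 -0.79722558] 0.3026922404200327
49 [[0.4962, -0.1296, 0.0989], [0.5009, -0.1185, 0.1038], [0.507, -0.1043, 0.1074]]
0 0 0.68 0.00 0 0.01 26; 0 0 0.68 0.00 0 0.01 26; 0 0 0.68 0.00 0 0.01 26; 0 0 0.68 0.00 0 0.01 26; 0 0 0.68 0.00 0 0.01 26
```

Call:
servo_tool(
  deltas="-0.02 -0.03 0.6 0 0 0 26; 0 0 0.7 0 0 0 26; 0 0 0.7 0 0 0 26; 0 0 0.7 0 0 0 26; 0 0 0.5 0 0 0 26; 0 0 0.4 0 0 0 26; 0 0 0.4 0 0 0 26; 0 0 0.3 0 0 0 26; 0 0 0.2 0 0 0 26; 0 0 0.1 0 0 0 26; 0 0 0 0 0 0 26",
)

```text
time: 20.68
ee_pos: [0.5018, -0.1169, 0.0924]
ee_rot: [2.239, 2.204, 0.0]
force: [-0.4, -0.6, 0.2]
gripper_width: 0.306
gripper_force: 0.0
```

Call:
servo_tool(
  deltas="0 0 0 0 0 0 8; 0 0 0 0 0 0 2; 0 0 0 0 0 0 2; 0 0 0 0 0 0 2; 0 0 0 0 0 0 2",
)

```text
time: 21.3
ee_pos: [0.5021, -0.117, 0.0928]
ee_rot: [2.238, 2.203, 0.001]
force: [3.2, 0.2, 6.2]
gripper_width: 0.124
gripper_force: 61.0
```

Call:
servo_tool(
  deltas="0 -0.08 0 0 0 0 2; 0 -0.08 0 0 0 0 2; 0 -0.08 0 0 0 0 2; 0 -0.08 0 0 0 0 2; 0 -0.06 0 0 0 0 2; 0 0 0 0 0 0 2; 0 0 0 0 0 0 2",
)

```text
time: 22.18
ee_pos: [0.4873, -0.1167, 0.0928]
ee_rot: [2.237, 2.203, 0.002]
force: [8.6, 1.2, 2.1]
gripper_width: 0.129
gripper_force: 60.5
```

Run:
```python
from plan import *
s=status.get_state();print(s["time"],s["ee_pos"],s["ee_rot"],s["force"],s["gripper_width"],s["gripper_force"])
im,d=imaging.snapshot("side"); W=cloud("side",d); save("s5.png",cv2.resize(im[180:280,270:400],None,fx=6,fy=6,interpolation=cv2.INTER_CUBIC))
# arc
p0=np.array(s["ee_pos"]);R0=rot(s["ee_rot"]);hz=p0[2]-.06; n=14
a=np.array([.99983,-.0185,0]); yv=np.array([.0185,.99983,0]); prev=p0;Rk=R0; th=np.radians(28)/n
r0=np.array([-.175,hz]); out=[]
for k in range(1,n+1):
    t=k*th; c,sn=np.cos(t),np.sin(t); r=np.array([r0[0]*c+r0[1]*sn,-r0[0]*sn+r0[1]*c])-r0
    p=p0+yv*r[0]+np.array([0,0,r[1]]); w=Rk.T@(-a*th)
    out.append("%.2f %.2f %.2f %.2f %.2f %.2f 2"%(*(Rk.T@(p-prev)/.04),*(np.degrees(w)/4))); prev=p; Rk=Rk@R.from_rotvec(w).as_matrix()
print("\n".join(out))
```

```text
22.175 [ 0.48730253 -0.11665971  0.09281535] [2.23741097 2.20295739 0.00238399] [8.59236277 1.1939352  2.12088281] 0.1289432553574979 60.50712525844574
0.03 0.00 -0.15 0.00 -0.50 -0.00 2
0.03 0.00 -0.15 0.00 -0.50 -0.00 2
0.03 0.00 -0.15 0.00 -0.50 -0.00 2
0.03 0.00 -0.15 0.00 -0.50 -0.00 2
0.03 0.00 -0.15 0.00 -0.50 -0.00 2
0.03 0.00 -0.15 0.00 -0.50 -0.00 2
0.03 0.00 -0.15 0.00 -0.50 -0.00 2
0.03 0.00 -0.15 0.00 -0.50 -0.00 2
0.03 0.00 -0.15 0.00 -0.50 -0.00 2
0.03 0.00 -0.15 0.00 -0.50 -0.00 2
0.03 0.00 -0.15 0.00 -0.50 -0.00 2
0.03 0.00 -0.15 0.00 -0.50 -0.00 2
0.03 0.00 -0.15 0.00 -0.50 -0.00 2
0.03 0.00 -0.15 0.00 -0.50 -0.00 2
```

View pics/s5.png

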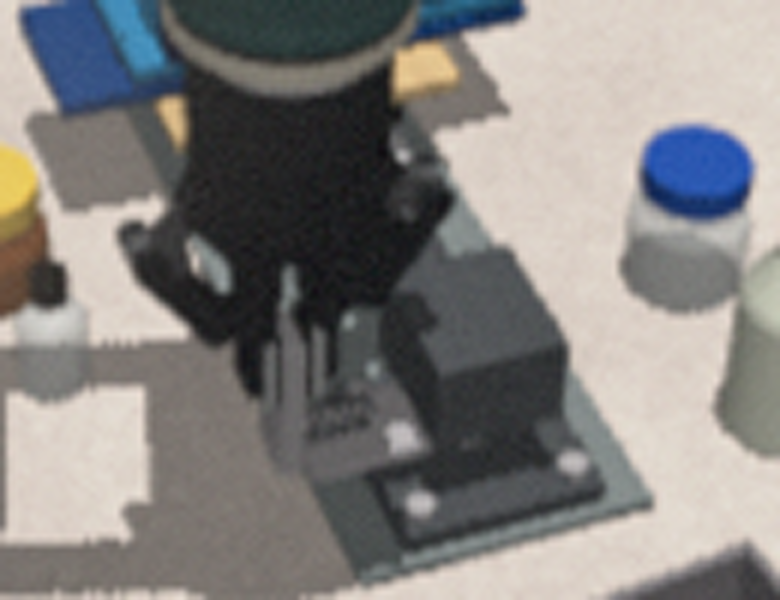

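Latch pulled 14.7 mm at about 8.6 N; the plate at crop pixel (285,380) is held between the fingers, with a widened gap to the coupler at (470,340). Lift along the arc.

Call:
servo_tool(
  deltas="0.03 0 -0.153 0 -0.5 0 2; 0.03 0 -0.153 0 -0.5 0 2; 0.03 0 -0.153 0 -0.5 0 2; 0.03 0 -0.153 0 -0.5 0 2; 0 0 0 0 0 0 2",
)

```text
time: 22.85
ee_pos: [0.4873, -0.1104, 0.1169]
ee_rot: [2.164, 2.132, -0.151]
force: [9.1, -2.8, -2.2]
gripper_width: 0.129
gripper_force: 59.8
```

Call:
servo_tool(
  deltas="0.03 0 -0.153 0 -0.5 0 2; 0.03 0 -0.153 0 -0.5 0 2; 0.03 0 -0.153 0 -0.5 0 2; 0.03 0 -0.153 0 -0.5 0 2; 0.03 0 -0.153 0 -0.5 0 2; 0.03 0 -0.153 0 -0.5 0 2; 0.03 0 -0.153 0 -0.5 0 2; 0.03 0 -0.153 0 -0.5 0 2; 0.03 0 -0.153 0 -0.5 0 2; 0.03 0 -0.153 0 -0.5 0 2; 0 0 0 0 0 0 2; 0 0 0 0 0 0 2",
)

```text
time: 24.35
ee_pos: [0.4876, -0.0812, 0.1713]
ee_rot: [1.964, 1.934, -0.488]
force: [9.4, -1.0, 0.3]
gripper_width: 0.128
gripper_force: 60.1
```

Run:
```python
from plan import *
s=status.get_state();print(s["time"],s["ee_pos"],s["ee_rot"],s["force"],s["gripper_width"],s["gripper_force"],s["qd"])
im,d=imaging.snapshot("side"); W=cloud("side",d); save("s6.png",cv2.resize(im[130:290,240:440],None,fx=4,fy=3.75,interpolation=cv2.INTER_CUBIC))
for r in imaging.cut_out("side","coupler")[:1]: print(r["conf"],np.nanpercentile(W[r["pixels"]],[3,50,97],axis=0))
for x0,x1 in ((.505,.527),(.543,.555),(.596,.608),(.624,.65)):
    m=(W[...,0]>x0)&(W[...,0]<x1)&(W[...,1]>.25)&(W[...,1]<.33)&(W[...,2]>.025)&(W[...,2]<.07)
    if m.sum()>4: print("bar",m.sum(),np.round(np.percentile(W[m],[3,50,97],axis=0),4).tolist())
```

```text
24.35 [ 0.48764618 -0.08122783  0.17131302] [ 1.96366306  1.93447809 -0.48817995] [ 9.40172688 -0.97740151  0.28502999] 0.12791711628330268 60.12002885341644 [-0.00339053 -0.000102    0.00111212  0.00376635 -0.00071747 -0.00053538]
0.72 [[ 0.48150014 -0.12743304  0.00664574]
 [ 0.54806162 -0.10669332  0.15250288]
 [ 0.5959192   0.04251273  0.18213269]]
bar 33 [[0.513, 0.285, 0.0314], [0.5192, 0.2897, 0.0409], [0.5268, 0.3014, 0.0465]]
```

View pics/s6.png

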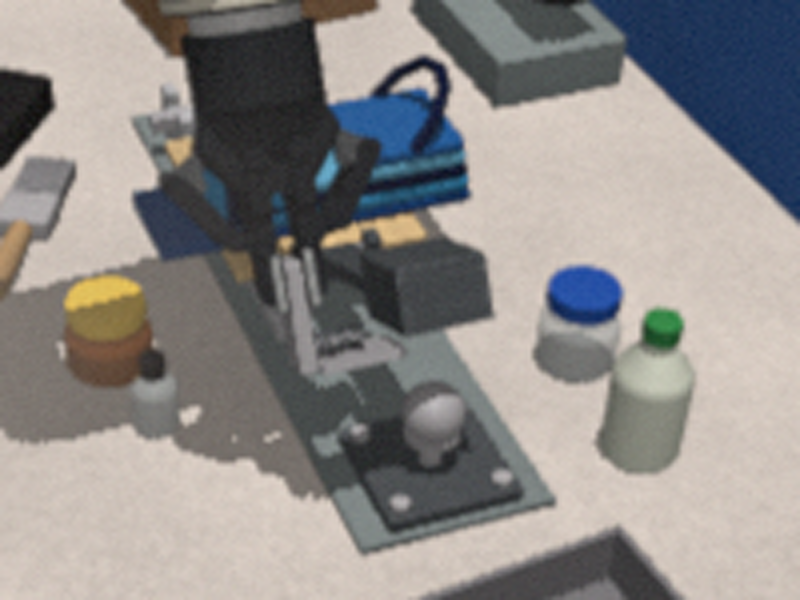

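The picture shows the ball bare at (435,415), with the coupler at (430,285) and the latch plate raised well above it in the gripper. The jars and bottles are standing, and the arm is still at a tongue angle of about 0.49 rad. Handing in.

```bash
python3 -c "
from plant import order
print(order.finish_job())"
```

```text
the job is handed in; nothing more can be done
None
```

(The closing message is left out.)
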